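# Shut and latch the drawer box

## Robot

A 6-joint arm with a two-finger parallel gripper is mounted at the origin on the work surface. World frame = base frame: x ahead of the robot, y to its left, z up, the work surface at z = 0. Lengths are in m, angles in rad, forces in N, time in s.
With the tool pointing down it reaches from about 0.3 to 0.775 m from the base axis. Payload 14.6 kg.
Tool frame: the origin (TCP) lies midway between the tips of the shut fingers; the grasp point (between the pads) lies ctrl.tcp_to_grasp behind it (ctrl.tcp_to_grasp is the distance from the TCP to the grasp point, in m); z points along the fingers, y is the direction in which the jaws open and shut (so a half turn about z gives the same grasp; the last joint's range is limited). The gripper opens to 94 mm and grips with 3 to 60 N. Pads are 16 mm wide; open, the fingers measure 119 mm over their backs; the gripper's body (75 mm by 177 mm) begins 78 mm behind the grasp point.
Start: joints at [-1.363, 0.3, 1.521, -0, 1.321, -0.067], TCP at [0.149, -0.529, 0.205] pointing down, gripper open.
Joint ranges: [-3.03, 3.03], [-0.79, 2.21], [0.23, 2.52], [-1.04, 4.18], [0, 3.07], [-2.55, 2.55]. Speed limits (rad/s): [2.22, 2.22, 2.57, 3.14, 3.14, 3.14].

## Interface

Orientations are given as a unit quaternion [x, y, z, w].
In Python, from workcell import monitor, imaging, order, ctrl gives the robot as it stands.
- The arm moves only by the shell command python3 -m handwheel 'ROWS' [FORCE]. ROWS is a JSON object of lists of equal length, an entry for each row: "hand": the opening in per cent of the stroke, from 0 (shut) to 100 (fully open); "travel": the shift along the tool's x, y, z in mm, a list of three; "yaw": the turn about the tool's z in rad. A call has 1 to 12 rows; each row shifts and turns the commanded pose from where the row before left it, along the tool's axes as they then stand; what a row does not reach is not made up. A row lasts 1/8 s, in which the tool goes at most 62.5 mm and 10.7 degrees, less where a joint would pass 70% of its speed; a pose out of reach is approached as far as the arm can. A call with a gripper value outside its range is refused whole. The fingers move at their own pace and stop on an object; FORCE is the grip in N (left out, the last holds). Time passes only in rows, so rows that do not move let the fingers close. It gives the time, the measured TCP pose, the force and the opening at its end, in the units of the state.
- monitor.observe(): the state, without advancing time (a new reading comes with each control period).
- imaging.capture(name): name is "scene" or "top"; returns the picture (480x640x3 uint8, red, green, blue); there is no depth.
- imaging.calibration(name): a dict with "fx", "fy", "cx", "cy" (pixels), "k1" (the pictures are not rectified: a ray, as slopes to the right and down, at radius r is drawn at 1 + k1 r^2 times it, then the intrinsics apply), "extrinsics" (4x4, takes a point from camera to world coordinates). Camera axes: x right, y down, z forward; pixel columns grow to the right and rows downward; lengths in m; the calibration is good to about 2 mm. A picture is of the moment at which its call begins. calibration takes no time and is no camera call.
- order.hand_in(): hands the job in, once; it reports no verdict.
The state is a dict: "time": time; "q": joint angles; "dq": joint speeds; "joint_torque": joint torques, N m; "eef_pos": TCP position; "orientation": TCP orientation; "force": force on the tool from outside, world axes, zero at the start; "wrist_torque": the same for the moment, N m; "width": opening from 0.0 (shut) to 1.0 (fully open).
Only numpy, scipy, OpenCV 4.12 (cv2) and the standard library are available. Lean on these libraries where they do the work, as an engineer would, in place of code of your own. Each camera call takes 0.05 s, during which the arm holds its last target. There are 200 camera calls.

## Task

The drawer of the small wooden box on the printer cart has been left open. Push the drawer fully shut with a fingertip, and only then flip the red toggle lever on top of the box over towards the drawer side, past its centre, so that it snaps into its latched position. Do not lift, tip or shove away the box, leave the other things where they are, and finish clear of everything.

Things in the scene. Friction and masses are not known exactly. Their poses are not given: they have to be found in the camera images.
- box: Loose wooden drawer box, about 0.9 kg, 120 mm deep (x), 130 mm wide (y), 48 mm high, on the cart top; slides or tips if pushed hard, over about 4 N. Origin: centre of its underside, z up; its -x axis points out of the drawer front, roughly towards the robot (within 0.5 rad). Front plane at x = -60 mm. Flat top but for the latch in the middle of the front edge.
- drawer (a joint): How far the drawer is out, in m: 0 fully shut (flush with the box front), 0.06 the stop; 0.03 to 0.05 at the start. It slides along the box's x axis with about 1 N of friction and light damping and stays where it is left. Its front board is 115 mm wide, from 7.5 to 40.5 mm above the cart top.
- knob_face (a point): Centre of the outer face of the drawer's brass knob, which is 18 mm in diameter and stands 32 mm out of the middle of the drawer front, its centre 24 mm above the cart top; the face looks along the box's -x axis. Moves with the drawer.
- lever (a joint): Angle of the red toggle lever, rad. 0 (start): unlatched, leaning 0.45 back from vertical, away from the drawer front. 0.45: upright, dead centre. 0.9: latched, leaning 0.45 forward, its steel tongue hanging 4 mm before the shut drawer front. A spring presses it to the nearer end: 1 to 2.5 N at the grip starts it, less towards centre; past centre it snaps on by itself.
- lever_pivot (a point): The lever's hinge axis, along the box's y, 60 mm above the cart top, 14 mm behind the front plane, mid width. Its steel bracket: a 3 mm thick base plate, 34 mm deep, 30 mm wide, and two cheeks within 7 mm fore and aft of the pivot, up to 65 mm above the cart top.
- lever_tip (a point): Middle of the lever's end, 48 mm from the pivot; moves with it. Outer 26 mm: red grip 18 mm wide (box y), 9 mm thick; below: steel arm 12 by 6 mm. Unlatched the tip is 21 mm behind the pivot, 103 mm above the cart top; upright 108 mm. A thin steel tongue opposite the lean reaches, unlatched, 19 mm before the front plane, 59 to 75 mm above the cart top.
- cartridge: Loose black printer cartridge, 100 x 45 mm, 46 mm high; origin at the centre of its underside. A bystander: it stands beside or behind the box.
- stapler: Loose chrome stapler, 140 x 34 mm, 62 mm high; origin at the centre of its underside. A bystander beside or behind the box.
- sharpener: Loose yellow plastic sharpener, 46 x 34 mm, 46 mm high; origin at the centre of its underside. A bystander beside or behind the box.
- clip: Loose stainless spring binder clip, lying, about 50 x 45 mm, 24 mm high; origin at its underside. A bystander beside or behind the box.
There are look-alikes about, which are no part of the job. Of the things that look like the box, the largest one is meant.

How it is judged:
By the outcome, as a careful person would: the job done as asked, in the order asked, and still so for the second after the job is handed in, with the robot touching nothing.
It also fails if it takes over 43 s, if anything falls off the work surface, if the arm or the gripper's body presses on something with over 40 N, if the wrist force passes 120 N, or if a joint passes its speed limit or range.

## Working session

There is one attempt and no reset: what is moved stays moved. The work goes in short steps, Python scripts to look and compute and a shell command to move; the robot and the scene stay as the last step left them, time stands still between calls to the robot, and variables do not carry over. Pictures are saved under pics/ and viewed, about 8 in all and at most 12, crops included, and the job is handed in when it is done.

```bash
mkdir -p pics
python3 - <<'E'
from workcell import monitor, imaging, order, ctrl
import cv2
print(monitor.observe(), ctrl.tcp_to_grasp)
for n in("scene","top"):
    cv2.imwrite(f"pics/{n}0.png",imaging.capture(n)[:,:,::-1]); c=imaging.calibration(n);print(c)
E
```

```text
{'time': 0.0, 'q': array([-1.36259115e+00,  3.00502217e-01,  1.52160208e+00, -3.30419264e-05,
        1.32071690e+00, -6.65921460e-02]), 'dq': array([-0.00097122,  0.00013673, -0.00093552, -0.00227191, -0.00054787,
       -0.00125108]), 'joint_torque': array([ 1.45080387e-03, -5.31802726e+01, -3.52738667e+01,  7.08469050e-02,
        2.41729862e-02, -9.91357524e-05]), 'eef_pos': array([ 0.14917899, -0.52909384,  0.20486039]), 'orientation': array([ 9.90574896e-01,  1.36970795e-01, -5.94224894e-05, -6.11599653e-04]), 'force': array([-0.25551264,  1.15774815, -0.1413048 ]), 'wrist_torque': array([-0.02860535,  0.02254316,  0.01821722]), 'width': 0.9978426435102212} 0.0188
{'fx': 442.8620215688792, 'fy': 442.8620215688792, 'cx': 314.8714886912858, 'cy': 243.0008387905264, 'k1': -0.04902960385172875, 'extrinsics': array([[-0.72419583,  0.45570099, -0.51756836,  1.00920641],
       [ 0.68958216,  0.4740917 , -0.54746096,  0.48435971],
       [-0.00410364, -0.75337486, -0.6575785 ,  0.64139828],
       [ 0.        ,  0.        ,  0.        ,  1.        ]])}
{'fx': 475.71496924353903, 'fy': 475.71496924353903, 'cx': 326.31302767937154, 'cy': 233.97409881837254, 'k1': -0.10243089049691755, 'extrinsics': array([[ 9.69461162e-04, -9.95491935e-01,  9.48412795e-02,
         4.93832749e-01],
       [-9.99752872e-01,  1.14151086e-03,  2.22011601e-02,
         4.25750021e-02],
       [-2.22093382e-02, -9.48393648e-02, -9.95244814e-01,
         8.95411812e-01],
       [ 0.00000000e+00,  0.00000000e+00,  0.00000000e+00,
         1.00000000e+00]])}
```

View pics/scene0.png

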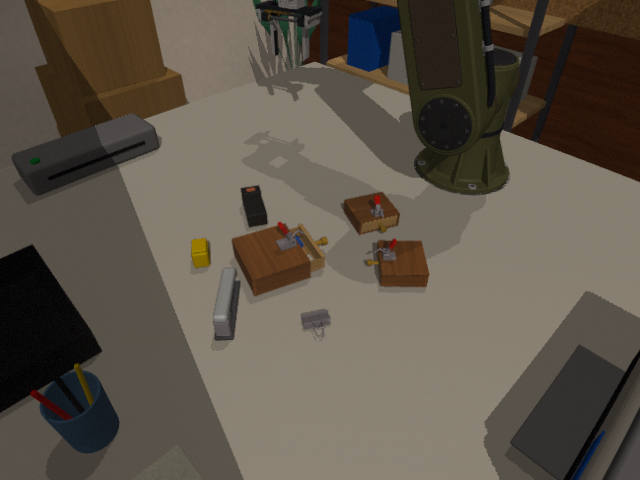

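View pics/top0.png

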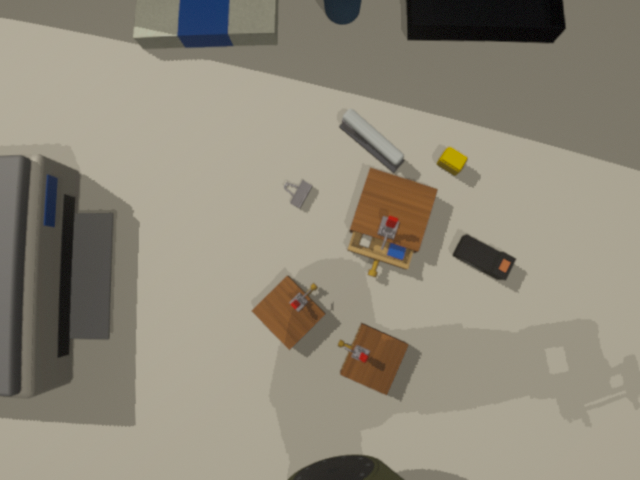

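Box candidates in the top view are the large one at (395,215), with its drawer open and knob at (375,268), and two small ones at (290,312) and (375,358). The largest, (395,215) in top and (280,255) in scene, is the one meant. I'll check it in one close crop.

```bash
cat > h.py <<'E'
import numpy as np, cv2
from workcell import imaging
def ray(n,p):
    c=imaging.calibration(n)
    K=np.array([[c['fx'],0,c['cx']],[0,c['fy'],c['cy']],[0,0,1]])
    u=cv2.undistortPoints(np.array([[p]],float),K,np.array([c['k1'],0,0,0,0.]))[0,0]
    E=c['extrinsics']; return E[:3,3],E[:3,:3]@np.array([u[0],u[1],1])
def onz(n,p,z):
    o,d=ray(n,p); return o+d*(z-o[2])/d[2]
def two(p,q,a="top",b="scene"):
    o1,d1=ray(a,p);o2,d2=ray(b,q)
    s=np.linalg.lstsq(np.c_[d1,-d2],o2-o1,rcond=None)[0]
    A=o1+s[0]*d1;B=o2+s[1]*d2
    return (A+B)/2,np.linalg.norm(A-B)
E
python3 - <<'E'
import cv2,numpy as np
t=cv2.imread('pics/top0.png')[160:285,335:445];s=cv2.imread('pics/scene0.png')[205:305,220:340]
t=cv2.resize(t,None,fx=4,fy=4,interpolation=cv2.INTER_CUBIC);s=cv2.resize(s,None,fx=3,fy=3,interpolation=cv2.INTER_CUBIC)
o=np.zeros((500,800,3),np.uint8);o[:500,:440]=t;o[:300,440:800]=s
cv2.imwrite('pics/crop1.png',o)
E
```

```text
(no output)
```

View pics/crop1.png

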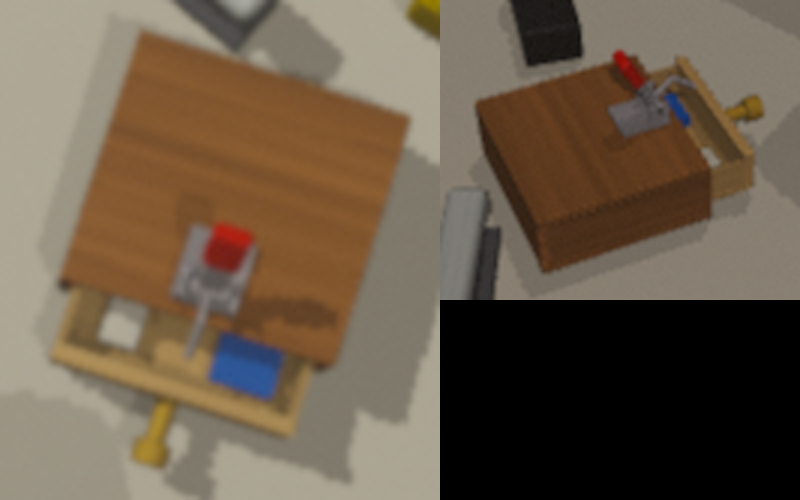

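The crop confirms the large box with its drawer open. Its top corners in the top picture are (370,168), (437,189.5), (351,230) and (417,250.5), the red grip is at about (392,222), and the knob end is at (372,274).

```bash
cat > m.py <<'E'
from h import *
C=[onz("top",p,.048) for p in [(370,168),(437.2,189.5),(351,230.2),(417,250.5)]]
for c in C: print(c.round(4))
TL,TR,BL,BR=C
print("w",np.linalg.norm(TL-TR),np.linalg.norm(BL-BR),"d",np.linalg.norm(TL-BL),np.linalg.norm(TR-BR))
X=(TL-BL)+(TR-BR); yw=(TL-TR)+(BL-BR)  # +x back, +y left
a1=np.arctan2(X[1],X[0]); a2=np.arctan2(-yw[0],yw[1]); a=(a1+a2)/2
ctr=sum(C)/4; print("yaw",a1,a2,a,"ctr",ctr)
ex=np.array([np.cos(a),np.sin(a),0]);ey=np.array([-ex[1],ex[0],0])
k,e=two((372.3,273.5),(325.5,241)); print("knob",k,e,"box",(k-ctr)@ex,(k-ctr)@ey)
t,e=two((392.5,219),(282,226)); print("tip",t,e,"box",(t-ctr)@ex,(t-ctr)@ey)
for n,p,z in [("cart",(484,257),.046),("stap",(372,140),.06),("sharp",(453,160),.046),("clip",(301,194),.02)]:
    q=onz("top",p,z);print(n,q.round(3),((q-ctr)@ex).round(3),((q-ctr)@ey).round(3))
E
python3 m.py
```

```text
[ 0.6948 -0.0177  0.048 ]
[ 0.6551 -0.139   0.048 ]
[0.5813 0.0173 0.048 ]
[ 0.5448 -0.1003  0.048 ]
w 0.1276084263068522 0.12314457473874997 d 0.1187615403981193 0.11694306614458615
yaw -0.3182193442902775 -0.3086780999598493 -0.31344872212506336 ctr [ 0.61901644 -0.05994186  0.048     ]
knob [ 0.50307677 -0.02066088  0.02335735] 0.0037304434996675274 box -0.12240254519415873 0.0016180727130649802
tip [ 0.59398455 -0.05021337  0.09822559] 0.0030138845510300437 box -0.026811925946747917 0.0015361072751304272
cart [ 0.533 -0.221  0.046] -0.032 -0.18
stap [ 0.744 -0.021  0.06 ] 0.107 0.075
sharp [ 0.71  -0.17   0.046] 0.121 -0.077
clip [0.652 0.109 0.02 ] -0.021 0.171
```

The measurements agree with the given sizes: top face about 127×118 mm, knob height 23 mm, tip height 98 mm, drawer about 30 mm out. Next I shut the fingers, align the tool with the box (jaws along box y) and move to a point in front of the knob at a safe height.

```bash
python3 -m handwheel '{"hand":[0,0,0,0],"travel":[[0,0,0],[0,0,0],[0,0,0],[0,0,0]],"yaw":[0.147,0.147,0.147,0.147]}' 10
python3 -m handwheel '{"hand":[0,0,0,0,0,0,0,0,0,0,0],"travel":[[14.3,-59.1,0],[14.3,-59.1,0],[14.3,-59.1,0],[14.3,-59.1,0],[14.3,-59.1,0],[14.3,-59.1,0],[14.3,-59.1,0],[14.3,-59.1,0],[14.3,-59.1,0],[14.3,-59.1,0],[0,0,0]],"yaw":[0,0,0,0,0,0,0,0,0,0,0]}'
cat >> m.py <<'E'
from workcell import monitor
from scipy.spatial.transform import Rotation as R
s=monitor.observe();p=s['eef_pos'];M=R.from_quat(s['orientation']).as_matrix()
print("TCP box",((p-ctr)@ex).round(4),((p-ctr)@ey).round(4),p.round(4),"toolx ang",np.arctan2(M[1,0],M[0,0]).round(3),"want",a.round(3),M[:,2].round(3),"F",s['force'],s['time'],s['width'])
E
python3 m.py | tail -2
```

```text
time: 0.6
eef_pos: [0.1492, -0.5292, 0.2051]
orientation: [0.987, -0.158, -0.0, -0.0]
force: [0.5, -0.1, 0.7]
width: 0.611
time: 1.98
eef_pos: [0.4682, -0.0082, 0.2048]
orientation: [0.988, -0.154, -0.001, -0.0]
force: [-0.3, -0.7, 0.4]
width: 0.006
clip [0.652 0.109 0.02 ] -0.021 0.171
TCP box -0.1594 0.0027 [ 0.4682 -0.0082  0.2048] toolx ang -0.309 want -0.313 [-0.001  0.    -1.   ] F [-0.31092593 -0.74930081  0.38383603] 1.975 0.00622590691409297
```

```bash
python3 -m handwheel '{"hand":[0,0,0,0,0],"travel":[[0,1,47],[0,0,47],[0,0,47],[0,0,47],[0,0,0]],"yaw":[0,0,0,0,0]}'
python3 m.py | tail -1
python3 - <<'E'
import cv2,numpy as np
from workcell import imaging
t=imaging.capture("top")[190:310,320:450,::-1];s=imaging.capture("scene")[195:305,230:360,::-1]
cv2.imwrite('pics/c2.png',np.hstack([cv2.resize(t,(400,369),interpolation=2),cv2.resize(s,(400,369),interpolation=2)]))
E
```

```text
time: 2.6
eef_pos: [0.4648, -0.0127, 0.0153]
orientation: [0.988, -0.156, -0.003, 0.0]
force: [0.3, 0.2, 0.4]
width: 0.008
TCP box -0.1613 -0.0026 [ 0.4648 -0.0127  0.0153] toolx ang -0.314 want -0.313 [-0.006  0.001 -1.   ] F [0.29472346 0.24367347 0.42333327] 2.6 0.0077258612470676976
```

View pics/c2.png

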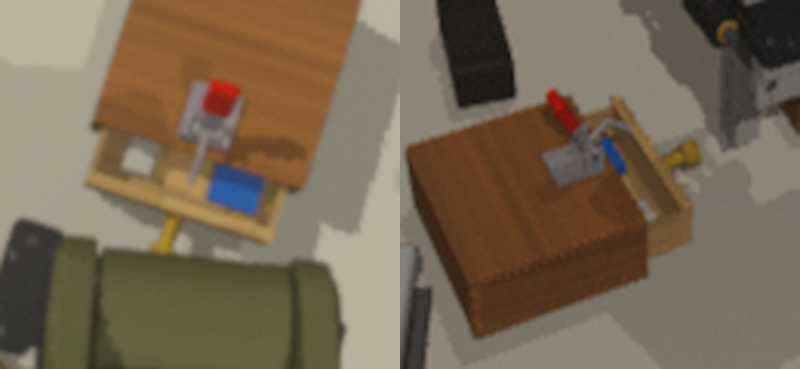

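The shut fingers stand in front of the knob (scene view: finger at about (735,110), knob at (690,150) in the crop), a few mm off to the side. I correct that and advance.

```bash
python3 -m handwheel '{"hand":[0,0,0,0,0],"travel":[[5,-4,-1],[8,0,0],[6,0,0],[4,0,0],[0,0,0]],"yaw":[0,0,0,0,0]}'
python3 m.py | tail -1
python3 -m handwheel '{"hand":[0,0,0,0,0,0],"travel":[[4,0,0],[4,0,0],[4,0,0],[3,0,0],[0,0,0],[0,0,0]],"yaw":[0,0,0,0,0,0]}'
python3 m.py | tail -1
```

```text
time: 3.32
eef_pos: [0.4903, -0.0155, 0.0184]
orientation: [0.988, -0.156, -0.0, -0.0]
force: [-1.4, -0.1, -0.4]
width: 0.004
TCP box -0.1361 0.0026 [ 0.4903 -0.0155  0.0184] toolx ang -0.313 want -0.313 [-0.  0. -1.] F [-1.40816352 -0.14872826 -0.4188152 ] 3.325 0.00352298414051465
time: 4.08
eef_pos: [0.5046, -0.02, 0.0185]
orientation: [0.988, -0.156, 0.0, -0.0]
force: [0.5, 0.4, 0.2]
width: 0.01
TCP box -0.1212 0.0027 [ 0.5046 -0.02    0.0185] toolx ang -0.313 want -0.313 [ 0. -0. -1.] F [0.50357506 0.3630634  0.22419049] 4.075 0.010410222795800594
```

```bash
python3 -m handwheel '{"hand":[0,0,0,0,0,0,0],"travel":[[3,0,0],[3,0,0],[3,0,0],[2,0,0],[1,0,0],[1,0,0],[0,0,0]],"yaw":[0,0,0,0,0,0,0]}'
python3 m.py | tail -1
python3 - <<'E'
import cv2,numpy as np
from workcell import imaging
t=imaging.capture("top")[190:310,320:450,::-1];s=imaging.capture("scene")[195:305,230:360,::-1]
cv2.imwrite('pics/c3.png',np.hstack([cv2.resize(t,(400,369),interpolation=2),cv2.resize(s,(400,369),interpolation=2)]))
E
```

```text
time: 4.95
eef_pos: [0.5169, -0.0241, 0.0185]
orientation: [0.988, -0.156, 0.0, 0.0]
force: [-0.5, 0.6, -0.3]
width: 0.005
TCP box -0.1082 0.0026 [ 0.5169 -0.0241  0.0185] toolx ang -0.313 want -0.313 [ 0. -0. -1.] F [-0.53292008  0.62607289 -0.30450943] 4.95 0.004980001863679079
```

View pics/c3.png

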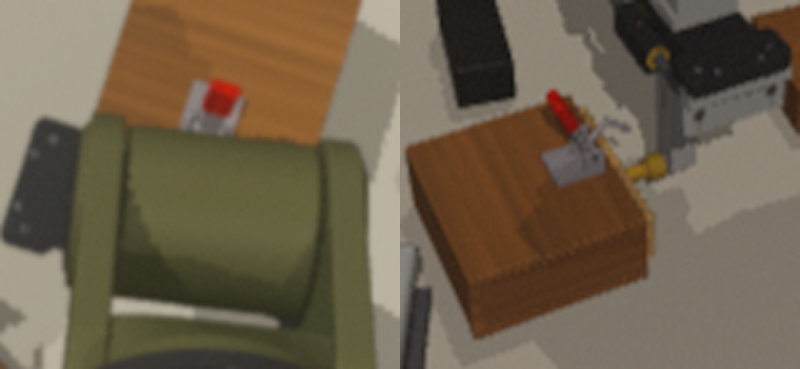

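The drawer is nearly shut, with a thin light strip of about 5 mm still showing at (645,225) in the crop. The box hasn't moved. I'll finish in small steps and watch the force.

```bash
python3 -m handwheel '{"hand":[0,0,0,0],"travel":[[1,0,0],[1,0,0],[1,0,0],[1,0,0]],"yaw":[0,0,0,0]}' | grep -E "force|pos"
python3 -m handwheel '{"hand":[0,0],"travel":[[1,0,0],[0,0,0]],"yaw":[0,0]}'| grep -E "force|pos"
python3 -m handwheel '{"hand":[0],"travel":[[0,0,0]],"yaw":[0]}'| grep -E "force|pos"
python3 -m handwheel '{"hand":[0,0],"travel":[[1,0,0],[0,0,0]],"yaw":[0,0]}'| grep -E "force|pos"
python3 -m handwheel '{"hand":[0],"travel":[[0,0,0]],"yaw":[0]}'| grep -E "force|pos"
python3 m.py | tail -1
```

```text
eef_pos: [0.5207, -0.0253, 0.0185]
force: [-1.0, 1.0, -0.0]
eef_pos: [0.5217, -0.0256, 0.0185]
force: [0.0, 1.0, -1.1]
eef_pos: [0.5216, -0.0256, 0.0184]
force: [-0.1, -0.4, 0.3]
eef_pos: [0.5226, -0.0259, 0.0184]
force: [0.4, -0.4, -0.1]
eef_pos: [0.5226, -0.0259, 0.0184]
force: [-0.2, -1.1, -0.1]
TCP box -0.1023 0.0026 [ 0.5226 -0.0259  0.0184] toolx ang -0.313 want -0.313 [ 0. -0. -1.] F [-0.15747905 -1.12780405 -0.07763873] 6.3 0.004523601117657437
```

```bash
for i in 1; do :; done
python3 -m handwheel '{"hand":[0,0],"travel":[[1,0,0],[0,0,0]],"yaw":[0,0]}'| grep -E "force|pos"
python3 -m handwheel '{"hand":[0,0],"travel":[[1,0,0],[0,0,0]],"yaw":[0,0]}'| grep -E "force|pos"
python3 m.py | tail -1
python3 - <<'E'
import cv2,numpy as np
from workcell import imaging
s=imaging.capture("scene")[:,:,::-1];cv2.imwrite('pics/s4.png',s);o=cv2.imread('pics/scene0.png')
# box shift vs start: left/back part of box, away from drawer
for (r0,r1,c0,c1) in [(225,295,228,275)]:
    A=o[r0:r1,c0:c1];B=s[r0:r1,c0:c1]
    print(cv2.phaseCorrelate(A.mean(2),B.mean(2),cv2.createHanningWindow((c1-c0,r1-r0),cv2.CV_64F)))
a=o[195:305,240:350];b=s[195:305,240:350]
cv2.imwrite('pics/c4.png',np.hstack([cv2.resize(a,(400,400),interpolation=2),cv2.resize(b,(400,400),interpolation=2)]))
E
```

```text
eef_pos: [0.5235, -0.0262, 0.0184]
force: [-0.5, 1.1, -0.7]
eef_pos: [0.5245, -0.0265, 0.0184]
force: [-0.4, -0.5, -0.5]
TCP box -0.1002 0.0027 [ 0.5245 -0.0265  0.0184] toolx ang -0.313 want -0.313 [ 0. -0. -1.] F [-0.3727068  -0.5457454  -0.50736042] 6.8 0.005833559246660001
((-0.01096834659452739, -0.19038727433019176), 0.9005968730278636)
```

View pics/c4.png

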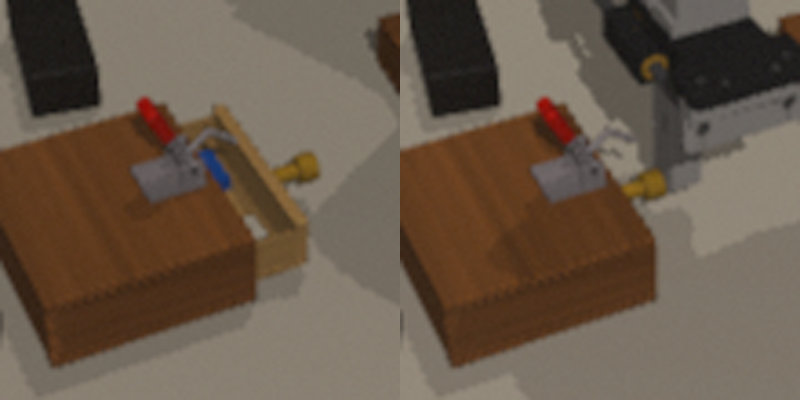

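The drawer looks flush, and the box hasn't moved (shift 0.2 px). The force noise is about ±1 N, so I'll average readings while nudging on, to find the end stop.

```bash
cat > f.py <<'E'
import numpy as np
from workcell import monitor,imaging
F=[]
for i in range(8):
    im=imaging.capture("scene");F.append(monitor.observe()['force'])
F=np.array(F);ex=np.array([.951,-.308,0]);p=monitor.observe()['eef_pos']
import cv2
s=im[225:295,228:275].mean(2);o=cv2.imread('pics/scene0.png')[225:295,228:275].mean(2)
print("Fx box %.2f +- %.2f"%((F@ex).mean(),(F@ex).std()/8**.5),p.round(4),"shift",cv2.phaseCorrelate(o,s,cv2.createHanningWindow((47,70),cv2.CV_64F))[0])
E
python3 f.py
python3 -m handwheel '{"hand":[0,0],"travel":[[0.7,0,0],[0,0,0]],"yaw":[0,0]}'>/dev/null; python3 f.py
python3 -m handwheel '{"hand":[0,0],"travel":[[0.7,0,0],[0,0,0]],"yaw":[0,0]}'>/dev/null; python3 f.py
```

```text
Fx box -0.27 +- 0.16 [ 0.5245 -0.0265  0.0185] shift (0.027450974376783677, -0.15298147217477975)
Fx box -0.43 +- 0.15 [ 0.5251 -0.0267  0.0185] shift (0.0971003130278838, -0.17451306938536248)
Fx box -4.88 +- 0.19 [ 0.5255 -0.0269  0.0184] shift (0.046596400834769014, -0.12169285698095678)
```

The force jumped to 4.9 N at the end stop with no box shift, so the drawer is shut. I back off, rise, and go over to behind the lever.

```bash
python3 -m handwheel '{"hand":[0,0,0,0,0,0,0,0,0,0],"travel":[[-5,0,0],[-15,0,0],[-20,0,0],[0,0,-45],[0,0,-50],[0,0,-50],[45,0,0],[45,0,0],[45,0,0],[0,0,0]],"yaw":[0,0,0,0,0,0,0,0,0,0]}'
python3 m.py | tail -1
python3 - <<'E'
import cv2,numpy as np
from workcell import imaging
s=imaging.capture("scene")[:,:,::-1]
cv2.imwrite('pics/c5.png',cv2.resize(s[165:305,220:380],(800,700),interpolation=2)[:600])
E
```

```text
time: 9.8
eef_pos: [0.6175, -0.057, 0.1622]
orientation: [0.988, -0.156, -0.0, 0.0]
force: [-0.4, 0.8, -0.3]
width: 0.007
TCP box -0.0023 0.0023 [ 0.6175 -0.057   0.1622] toolx ang -0.314 want -0.313 [-0. -0. -1.] F [-0.39849763  0.79433268 -0.28315273] 9.8 0.007195973389015448
```

View pics/c5.png

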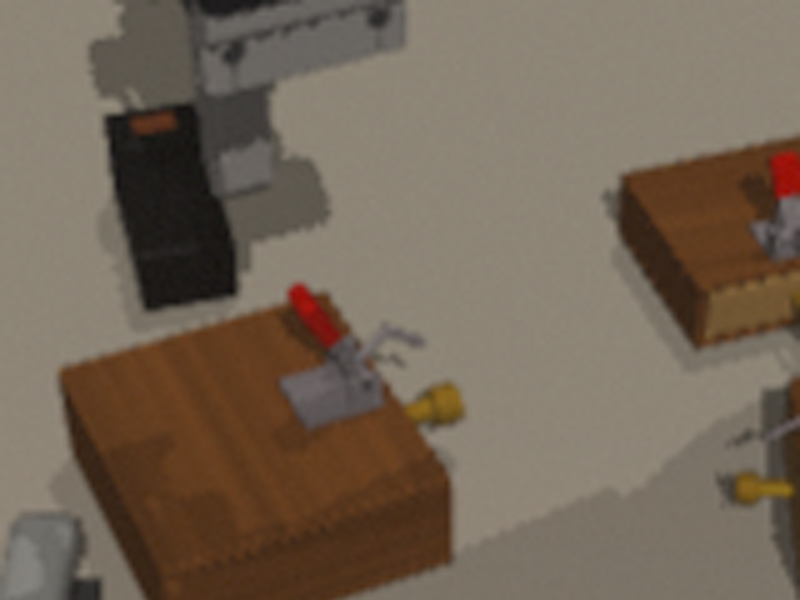

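The drawer front is flush, with only the knob at (435,405) standing out, and the lever still leans back at (315,315). The finger hangs above and behind it. I descend to z 0.09 and push towards the drawer side.

```bash
python3 -m handwheel '{"hand":[0,0,0,0],"travel":[[0,0,30],[0,0,30],[0,0,12],[0,0,0]],"yaw":[0,0,0,0]}'
python3 m.py | tail -1
python3 -m handwheel '{"hand":[0,0,0,0,0,0,0,0,0,0],"travel":[[-4,0,0],[-4,0,0],[-4,0,0],[-4,0,0],[-4,0,0],[-4,0,0],[-4,0,0],[-4,0,0],[-4,0,0],[0,0,0]],"yaw":[0,0,0,0,0,0,0,0,0,0]}'
python3 m.py | tail -1
python3 - <<'E'
import cv2,numpy as np
from workcell import imaging
s=imaging.capture("scene")[:,:,::-1]
cv2.imwrite('pics/c6.png',cv2.resize(s[185:305,220:360],(700,600),interpolation=2))
E
```

```text
time: 10.35
eef_pos: [0.6158, -0.056, 0.0917]
orientation: [0.988, -0.156, -0.0, 0.0]
force: [-0.5, 0.1, 0.5]
width: 0.006
TCP box -0.0043 0.0028 [ 0.6158 -0.056   0.0917] toolx ang -0.313 want -0.313 [-0.  0. -1.] F [-0.53336368  0.12184049  0.47389305] 10.35 0.006495290863983433
time: 11.6
eef_pos: [0.5817, -0.045, 0.0915]
orientation: [0.988, -0.156, -0.0, -0.0]
force: [-0.6, -0.3, 0.8]
width: 0.009
TCP box -0.0401 0.0027 [ 0.5817 -0.045   0.0915] toolx ang -0.313 want -0.313 [-0.  0. -1.] F [-0.60442218 -0.2773996   0.81841434] 11.6 0.009113968435047973
```

View pics/c6.png

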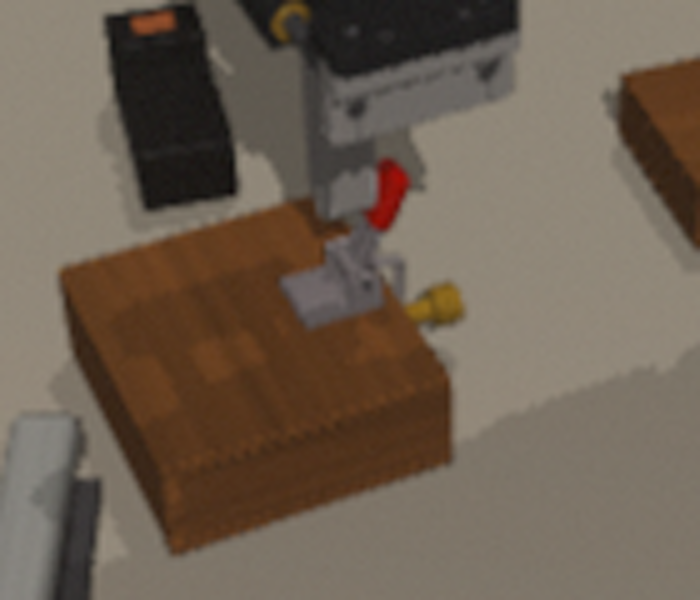

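The lever has gone over and now leans forward at (388,195) in the crop, with the tongue down over the drawer front. I retreat backwards and up, then aside, and check with both cameras.

```bash
python3 -m handwheel '{"hand":[0,0,0,0,0,0,0,0,0,0,0,0],"travel":[[8,0,0],[10,0,0],[0,0,-40],[0,0,-50],[0,0,-50],[0,50,0],[0,55,0],[0,55,0],[0,55,0],[0,55,0],[0,0,0],[0,0,0]],"yaw":[0,0,0,0,0,0,0,0,0,0,0,0]}'
python3 m.py | tail -1
python3 - <<'E'
import cv2,numpy as np
from workcell import imaging
t=imaging.capture("top")[:,:,::-1];s=imaging.capture("scene")[:,:,::-1]
cv2.imwrite('pics/c7.png',np.hstack([cv2.resize(t[160:285,335:460],(400,400),interpolation=2),cv2.resize(s[195:305,230:340],(400,400),interpolation=2)]))
for n,im,(r0,r1,c0,c1) in [("scene",s,(225,295,228,275)),("stapler",s,(260,345,205,245)),("clip",s,(300,345,295,340)),("sharp",s,(230,275,185,215)),("cart",s,(180,230,235,272))]:
    o=cv2.imread('pics/scene0.png')[r0:r1,c0:c1].mean(2);b=im[r0:r1,c0:c1].mean(2)
    print(n,cv2.phaseCorrelate(o,b,cv2.createHanningWindow((c1-c0,r1-r0),cv2.CV_64F)))
from h import two
r=[]
for im,(r0,r1,c0,c1) in [(t,(190,275,365,420)),(s,(205,260,260,330))]:
    h=cv2.cvtColor(im[r0:r1,c0:c1].copy(),cv2.COLOR_BGR2HSV)
    m=((h[...,0]<6)|(h[...,0]>174))&(h[...,1]>200)&(h[...,2]>90)
    ys,xs=np.nonzero(m);r.append((xs.mean()+c0,ys.mean()+r0));print(len(xs),r[-1])
p,e=two(*r);d=p-np.array([.619,-.0599,0]);a=-.3134
print("grip",p,e,"box x",d[0]*np.cos(a)+d[1]*np.sin(a))
E
```

```text
time: 13.15
eef_pos: [0.5162, -0.3075, 0.2313]
orientation: [0.988, -0.156, -0.0, -0.0]
force: [-0.2, -0.2, 0.7]
width: 0.0
TCP box -0.0215 -0.2672 [ 0.5162 -0.3075  0.2313] toolx ang -0.314 want -0.313 [-0.  0. -1.] F [-0.18487302 -0.21309459  0.71399258] 13.15 0.00024484556847632633
scene ((-0.029041099008090043, -0.1919228897400771), 0.9294523070368828)
stapler ((-0.02226831238826321, -0.02214077271945314), 0.9689595859721454)
clip ((0.48870634546123526, 0.496427038072504), 0.981979067758511)
sharp ((-0.1592881815979883, 0.4818624624622956), 0.9505565526895086)
cart ((0.03685123482004826, 0.025586893911967223), 1.0146689926912684)
53 (np.float64(385.6981132075472), np.float64(238.8490566037736))
70 (np.float64(296.57142857142856), np.float64(223.62857142857143))
grip [ 0.56228504 -0.04040907  0.0918633 ] 0.0008284473368488922 box x -0.059961379037425086
```

View pics/c7.png

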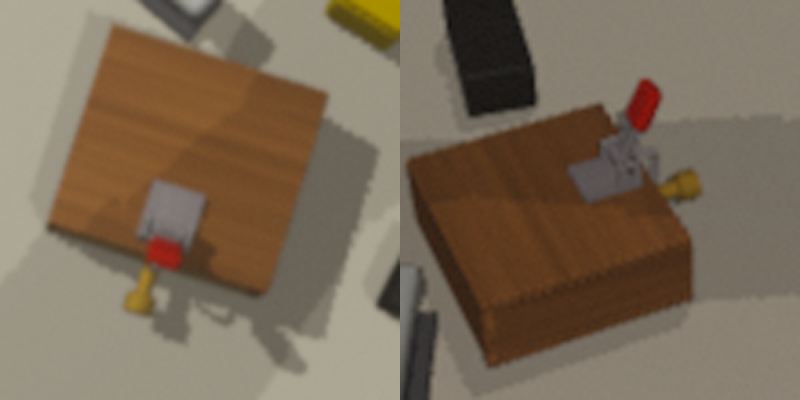

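The grip centre measures box x −60 mm, height 92 mm, against −61 and 91.5 expected when latched. The drawer is flush, box and bystanders are in place, and the arm is clear.

```bash
python3 -c "
from workcell import order; print(order.hand_in())"
```

```text
the job is handed in; nothing more can be done
None
```

I pushed the drawer of the large box shut on its knob with the closed fingertips. Then I pushed the red lever from behind, past its centre, until it snapped over, and moved the arm clear. The job was handed in after about 13 s of robot time.

**Drawer:** at the end stop the force jumped from 0.4 to about 4.9 N. That is slightly above the roughly 4 N at which the box may slide, but the pictures show no box shift at that moment (0.2 px or less). The drawer front looks flush in the later views.

**Lever:** the red grip measures 60 mm in front of the box centre at 92 mm height, against 61 and 91.5 mm expected when latched.

**Box and other things:** the box, stapler and cartridge show shifts of 0.2 px or less. The sharpener and clip read about 0.5 px, only in odd-sized crop directions, so I take it as a half-pixel artefact of the method. The arm didn't go near either.

**Arm:** it ended at 0.23 m height, touching nothing, with the force reading within noise.

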